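# Put the frame stamps back into their foam case

### The job

Put the three wooden stamps back into the foam insert of the stamp case: each goes into the empty cutout of its own outline, pressed down past the springy foam until it is fully home and level, its base flush with the foam, and let go. One stamp has been left lying across the other cutouts. Leave the cups, ink bottle, ink pad and tape roll where they are.

Things in the scene. Friction and masses are not known exactly. Their poses are not given: they have to be found in the camera images.
- bar_mid (a point): Straight pale-wood stamp, lying at first on top of the foam across other cutouts. Base 22 mm thick (lowest 4 mm: rubber sole 2.5 mm smaller all round) with an upright flat-sided handle on top, 24 mm thick, 50 mm high. Point on the handle's centre line, 36 mm above the sole, 36 mm below the handle's top. Base x 44, y 120 mm, centred; handle 60 mm along y. Fits either way round. 0.14 kg.
- tee_mid (a point): T-shaped pale-wood stamp on the table. Base 22 mm thick (lowest 4 mm: rubber sole 2.5 mm smaller all round) with an upright flat-sided handle on top, 24 mm thick, 50 mm high. Point on the handle's centre line, 36 mm above the sole, 36 mm below the handle's top. Crossbar x -10 to 26, y -50 to 50 mm; stem x -60 to -10, y -18 to 18 mm; handle 56 mm along x. 0.13 kg.
- ell_mid (a point): L-shaped pale-wood stamp on the table. Base 22 mm thick (lowest 4 mm: rubber sole 2.5 mm smaller all round) with an upright flat-sided handle on top, 24 mm thick, 50 mm high. Point on the handle's centre line, 36 mm above the sole, 36 mm below the handle's top. Outer corner (-29,-29) mm; 36 mm wide arms to x = 61 and to y = 61 mm; handle 50 mm long, diagonal along (1,-1). 0.12 kg.
- slot_bar (a point): Straight foam cutout (49 x 125 mm), on the case's -x side. Point, where the stamp's centre point lies when fully home, axes parallel to this frame's. Cutout 22 mm deep: floor 36 mm below this point, foam top 14 mm below. Sprung lips hold the stamp about 10 mm proud; 8 to 12 N straight down pushes it past them.
- slot_tee (a point): T-shaped foam cutout, 2.5 mm larger all round than the T, crossbar towards +x. Point, where the stamp's centre point lies when fully home, axes parallel to this frame's. Cutout 22 mm deep: floor 36 mm below this point, foam top 14 mm below. Sprung lips hold the stamp about 10 mm proud; 8 to 12 N straight down pushes it past them.
- slot_ell (a point): L-shaped foam cutout, 2.5 mm larger all round than the L, arms towards +x and +y. Point, where the stamp's centre point lies when fully home, axes parallel to this frame's. Cutout 22 mm deep: floor 36 mm below this point, foam top 14 mm below. Sprung lips hold the stamp about 10 mm proud; 8 to 12 N straight down pushes it past them.
- case: Flat black open case, fixed to the table, 216 mm along its x, 276 mm along its y, walls 34 mm high, filled with a dark foam insert whose top face is 36 mm above the table. Origin at the centre of its underside. The insert has four cutouts: straight, T, L, and a small rectangular one with the ink pad in it.
- inkpad_mid (a point): Blue ink pad 44 x 70 x 26 mm sitting in its own cutout of the case beside the straight cutout, standing 4 mm proud of the foam. Point at its centre. Leave it there.
- cup_a_mid (a point): Teal paper cup with a cream rim, filled, 78 mm high, 77 mm across the rim. Point at its centre, 39 mm up. Leave it where it stands. It stands close to the near side of the case.
- cup_b_mid (a point): Teal paper cup with a cream rim, filled, 78 mm high, 77 mm across the rim. Point at its centre, 39 mm up. Leave it where it stands.
- cup_c_mid (a point): Teal paper cup with a cream rim, filled, 78 mm high, 77 mm across the rim. Point at its centre, 39 mm up. Leave it where it stands.
- cup_d_mid (a point): Teal paper cup with a cream rim, filled, 78 mm high, 77 mm across the rim. Point at its centre, 39 mm up. Leave it where it stands.
- ink_mid (a point): Blue ink bottle, 34 mm across, 85 mm high, standing on the near right. Point at its centre. Leave it.
- tape_mid (a point): Roll of brown tape lying flat on the near left, 86 mm across, 24 mm high. Point at its centre. Leave it.
Things that resemble listed ones, but are neither listed nor needed, are in the scene too. What is shaped like the part that bears tee_mid but pink or red is not meant.

How it is judged:
By the outcome, as a careful person would: the job done as asked, in the order asked, and still so for the second after the job is handed in, with the robot touching nothing.
It also fails if it takes over 67 s, if anything falls off the work surface, if the arm or the gripper's body presses on something with over 40 N, if the wrist force passes 120 N, or if a joint passes its speed limit or range.

### The arm

A 6-joint arm with a two-finger parallel gripper is mounted at the origin on the work surface. World frame = base frame: x ahead of the robot, y to its left, z up, the work surface at z = 0. Lengths are in m, angles in rad, forces in N, time in s.
With the tool pointing down it reaches from about 0.35 to 0.85 m from the base axis. Payload 8.1 kg.
Tool frame: the origin (TCP) lies between the finger pads; the fingertips stand 11 mm ahead of it and the grasp point (between the pads) lies 8 mm behind it (robot.tips_ahead is the distance from the TCP to the fingertips, in m); z points along the fingers, y is the line along which they close (so a half turn about z gives the same grasp; the last joint's range is limited). The gripper opens to 93 mm and grips with 3 to 60 N. Pads are 15 mm wide; open, the fingers measure 128 mm over their backs; the gripper's body (75 mm by 188 mm) begins 65 mm behind the grasp point.
Start: joints at [-1.389, 0.13, 1.488, -0, 1.523, -0.085], TCP at [0.158, -0.579, 0.23] pointing down, gripper open.
Joint ranges: [-2.96, 2.96], [-0.89, 2.26], [0.02, 2.5], [-1.34, 4.48], [0, 2.73], [-2.66, 2.66]. Speed limits (rad/s): [2.39, 2.39, 2.79, 3.14, 3.14, 3.14].

### API

Orientations are given as a rotation vector (axis times angle).
In Python, from plant import robot gives the robot as it stands. The module is installed in compiled form; this text tells all that it offers.
- The arm moves only by the tool move_arm, never from a script. Its argument "deltas" is one flat list of numbers, 7 for each row, row after row: the shift along the tool's x, y, z in m, then the turn, a rotation vector about the tool's x, y, z in rad, then the opening, from 0 (shut) to 1 (fully open). A call has 1 to 12 rows; each row is the pose to reach, as a shift and turn from the pose commanded when the call began, along the tool's axes at that moment; what a row does not reach only later rows make up. A row lasts 1/8 s, in which the tool goes at most 62.5 mm and 10.7 degrees, less where a joint would pass 70% of its speed; a pose out of reach is approached as far as the arm can. A call with a gripper value outside its range is refused whole. The fingers move at their own pace and stop on an object; "squeeze" is the grip in N (left out, the last holds). Time passes only in rows, so rows that repeat a pose let the fingers close. It gives the time, the measured TCP pose, the force, the opening and the grip force at its end, in the units of the state.
- robot.read_state(): the state, without advancing time (a new reading comes with each control period).
- robot.read_camera(name): name is "scene" or "top"; returns (picture, depth): 400x640x3 uint8, red, green, blue; 400x640 float32, m along the optical axis (not along the pixel's ray), 0 where there is no reading.
- robot.camera_model(name): a dict with "K" (3x3 intrinsics, pixels), "k1" (the pictures are not rectified: a ray, as slopes to the right and down, at radius r is drawn at 1 + k1 r^2 times it, then the intrinsics apply), "R" (3x3) and "t" (3): a world point X has camera coordinates R X + t. Camera axes: x right, y down, z forward; pixel columns grow to the right and rows downward; lengths in m; the calibration is good to about 2 mm. A picture is of the moment at which its call begins. camera_model takes no time and is no camera call.
- robot.close_job(): hands the job in; it is judged then, once.
Trained networks look in the newest picture that a camera, given by its name, has taken for a name from the list of things; names that differ only in an ending like _2 or _b are one class to them, and where a whole thing is asked for, a point or a joint stands for the part that bears it (a point fixed in the world has none). Each returns a list of dicts, best first, with "confidence" (0 to 1); they miss things now and then, are a little off and sometimes report something else, mostly with a low value. They report only what shows in the picture. A call takes as long as a camera call. They do not tell look-alikes from the thing itself.
- robot.recognise(camera, label): "uv" ([column, row] in pixels, amid what is visible of it).
The state is a dict: "t": time; "q": joint angles; "dq": joint speeds; "joint_torque": joint torques, N m; "tool_pos": TCP position; "orientation": TCP orientation; "force": force on the tool from outside, world axes, zero at the start; "wrist_torque": the same for the moment, N m; "opening": finger opening in m; "gripper_force": force on a finger pad.
Only numpy, scipy, OpenCV 4.12 (cv2) and the standard library are available. Lean on these libraries where they do the work, as an engineer would, in place of code of your own. Each camera call takes 0.05 s, during which the arm holds its last target. There are 200 camera calls.

## Working session

There is one attempt and no reset: what is moved stays moved. The work goes in short steps, Python scripts to look and compute and a tool call to move; the robot and the scene stay as the last step left them, time stands still between calls to the robot, and variables do not carry over. Pictures are saved under pics/ and viewed, at most 10 in all, crops included, and the job is handed in when it is done.

Besides the shell and the picture viewer there is one more tool, called by a JSON object that holds its "name" and its "arguments". move_arm: Moves the arm, as the interface text tells. Its arguments: {"type":"object","properties":{"deltas":{"type":"array","items":{"type":"number"}},"squeeze":{"type":"number"}},"required":["deltas"]}

```bash
mkdir -p pics; cat > h.py <<'E'
import numpy as np, cv2
from scipy.spatial.transform import Rotation as Ro
from plant import robot
def cloud(name, depth):
    m=robot.camera_model(name);K=np.array(m["K"]);R=np.array(m["R"]);t=np.array(m["t"]);k1=m["k1"]
    v,u=np.mgrid[0:400,0:640]
    p=cv2.undistortPoints(np.stack([u.ravel(),v.ravel()],1).astype(np.float32)[:,None],K,np.array([k1,0,0,0.]))[:,0]
    d=depth.reshape(-1,1); c=np.c_[p,np.ones(len(p))]*d
    X=(c-t)@R
    X[d[:,0]==0]=np.nan
    return X.reshape(400,640,3)
def snap(name,fn=None):
    im,d=robot.read_camera(name)
    if fn: cv2.imwrite(fn,im[:,:,::-1])
    return im,d,cloud(name,d)
E
python3 - <<'E'
from h import *
for n in("scene","top"):
    im,d,X=snap(n,f"pics/{n}0.png"); np.savez(f"{n}0.npz",im=im,d=d,X=X)
    print(n,robot.camera_model(n)["t"],np.array(robot.camera_model(n)["R"]).round(2).tolist(),(d==0).mean())
    for l in["bar_mid","tee_mid","ell_mid","slot_bar","slot_tee","slot_ell","case","inkpad_mid","cup_a_mid","ink_mid","tape_mid"]:
        for r in robot.recognise(n,l)[:5]:
            u,v=np.round(r["uv"]).astype(int); print(l,round(r["confidence"],2),(u,v),X[v,u].round(3))
s=robot.read_state();print(s["t"],s["tool_pos"],s["orientation"],robot.tips_ahead)
E
```

```text
scene [-0.29619172 -0.20243041  1.60154196] [[0.33, 0.94, -0.01], [0.62, -0.23, -0.75], [-0.71, 0.24, -0.66]] 0.0071484375
bar_mid 0.65 (np.int64(284), np.int64(252)) [ 0.635 -0.016  0.076]
bar_mid 0.63 (np.int64(265), np.int64(264)) [ 0.616 -0.076  0.023]
bar_mid 0.19 (np.int64(394), np.int64(233)) [0.679 0.333 0.078]
tee_mid 0.89 (np.int64(438), np.int64(181)) [0.453 0.654 0.039]
tee_mid 0.87 (np.int64(379), np.int64(185)) [0.378 0.437 0.023]
tee_mid 0.8 (np.int64(361), np.int64(208)) [0.494 0.305 0.039]
tee_mid 0.8 (np.int64(303), np.int64(198)) [0.368 0.127 0.038]
ell_mid 0.83 (np.int64(186), np.int64(248)) [ 0.478 -0.303  0.04 ]
slot_bar 0.57 (np.int64(264), np.int64(262)) [ 0.608 -0.078  0.025]
slot_tee 0.89 (np.int64(267), np.int64(263)) [ 0.625 -0.071  0.036]
slot_ell 0.71 (np.int64(337), np.int64(177)) [0.249 0.311 0.004]
slot_ell 0.66 (np.int64(267), np.int64(265)) [ 0.63  -0.072  0.033]
case 0.81 (np.int64(266), np.int64(264)) [ 0.623 -0.074  0.03 ]
inkpad_mid 0.72 (np.int64(291), np.int64(233)) [0.527 0.035 0.037]
inkpad_mid 0.56 (np.int64(188), np.int64(249)) [ 0.474 -0.
[... 1049 characters left out ...]
.076]
slot_bar 0.16 (np.int64(266), np.int64(256)) [0.27  0.331 0.016]
slot_tee 0.78 (np.int64(375), np.int64(171)) [ 0.575 -0.057  0.059]
slot_ell 0.69 (np.int64(377), np.int64(169)) [ 0.583 -0.065  0.055]
case 0.96 (np.int64(375), np.int64(172)) [ 0.574 -0.059  0.042]
inkpad_mid 0.63 (np.int64(352), np.int64(184)) [0.53  0.024 0.044]
cup_a_mid 0.94 (np.int64(369), np.int64(214)) [ 0.421 -0.032  0.082]
ink_mid 0.54 (np.int64(435), np.int64(250)) [ 0.297 -0.266  0.061]
ink_mid 0.44 (np.int64(270), np.int64(261)) [0.252 0.318 0.006]
tape_mid 0.44 (np.int64(266), np.int64(258)) [0.264 0.33  0.028]
1.2 [ 0.15822523 -0.57875423  0.22960183] [-3.11365327e+00 -4.17824563e-01 -4.53916797e-05] 0.011
```

```bash
python3 - <<'E'
import cv2
a=cv2.imread("pics/top0.png")[90:290,150:500]; cv2.imwrite("pics/top0c.png",cv2.resize(a,(800,457),interpolation=cv2.INTER_CUBIC))
a=cv2.imread("pics/scene0.png")[130:350,130:480]; cv2.imwrite("pics/scene0c.png",cv2.resize(a,(800,503),interpolation=cv2.INTER_CUBIC))
E
```

```text
(no output)
```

View pics/top0c.png

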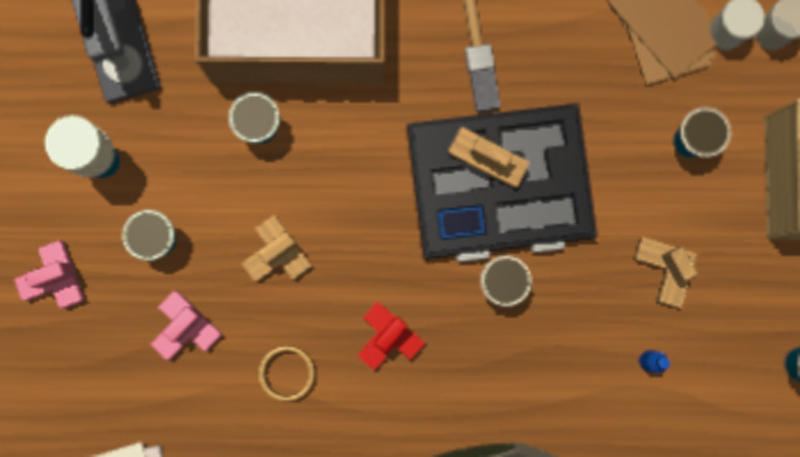

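View pics/scene0c.png

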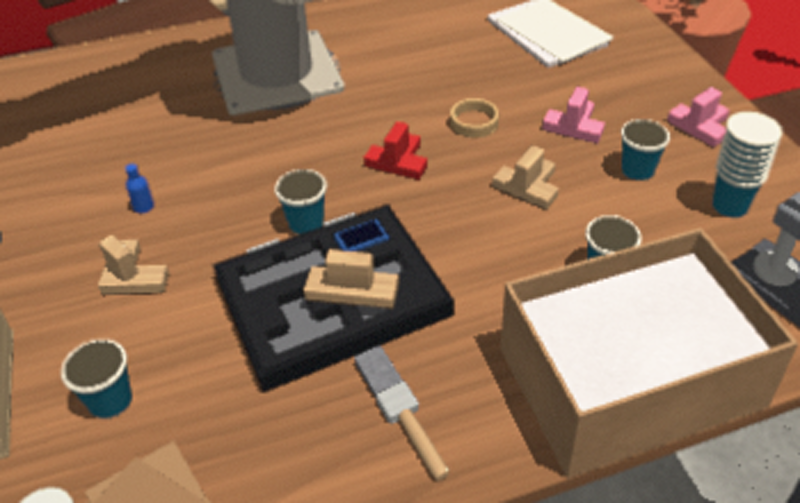

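The top view (crop scale 2.286, offset 150,90) shows these stamps:
- **T candidates:** wooden at (268,199), pink at (228,233) and (174,210), red at (318,240). I choose the wooden one.
- **L:** (444,205).
- **Bar:** (363,160), lying across the L and T cutouts.

The straight cutout is at (385,183), the T cutout at (384,157) and the partly covered L cutout at (350,170). Next I fit the poses by rendering silhouettes.

```bash
cat > fit.py <<'E'
from h import *
from scipy.optimize import minimize
SH={'bar':[(-22,22,-60,60)],'tee':[(-10,26,-50,50),(-60,-10,-18,18)],'ell':[(-29,61,-29,7),(-29,7,-29,61)]}
HD={'bar':(np.pi/2,60),'tee':(0,56),'ell':(-np.pi/4,50)}
def inside(P,rs,g=0):  # P in m
    o=np.zeros(P.shape[:-1],bool)
    for a,b,c,d in rs: o|=(P[...,0]>(a-g)/1e3)&(P[...,0]<(b+g)/1e3)&(P[...,1]>(c-g)/1e3)&(P[...,1]<(d+g)/1e3)
    return o
class View:
    def __init__(s,name,im,box,S=4):
        u0,u1,v0,v1=box; m=robot.camera_model(name);R=np.array(m["R"]);t=np.array(m["t"])
        us=np.arange(u0*S,u1*S)/S+(.5/S-.5); vs=np.arange(v0*S,v1*S)/S+(.5/S-.5)
        u,v=np.meshgrid(us,vs)
        p=cv2.undistortPoints(np.stack([u.ravel(),v.ravel()],1)[:,None].astype(np.float64),np.array(m["K"]),np.array([m["k1"],0,0,0.]))[:,0]
        s.d=(np.c_[p,np.ones(len(p))]@R).reshape(u.shape+(3,)); s.c=-R.T@t; s.S=S
        s.im=im[v0:v1,u0:u1].astype(float)
    def at(s,z): return (s.c+s.d*((z-s.c[2])/s.d[...,2])[...,None])[...,:2]
    def down(s,m): return cv2.resize(m.astype(np.float32),None,fx=1/s.S,fy=1/s.S,interpolation=cv2.INTER_AREA)
def loc(P,x): 
    c,s=np.cos(x[2]),np.sin(x[2]); q=P-np.array(x[:2]); return np.stack([q[...,0]*c+q[...,1]*s,-q[...,0]*s+q[...,1]*c],-1)
def stamp(v,k,x,z0):
    m=np.zeros(v.d.shape[:2],bool)
    for z in np.linspace(0,22,5): m|=inside(loc(v.at(z0+z/1e3),x),SH[k],-2.5 if z<4 else 0)
    a,L=HD[k]
    for z in np.linspace(22,72,9): m|=inside(loc(loc(v.at(z0+z/1e3),x),(0,0,a)),[(-L/2,L/2,-12,12)])
    return v.down(m)
def slot(v,k,x,g=2.5,zt=.036,zf=.014):
    return v.down(inside(loc(v.at(zt),x),SH[k],g)&inside(loc(v.at(zf),x),SH[k],g))
def wood(v,thr=None):return v
def fit(views,obs,f,x0,W=None,sp=(.02,.02,.2)):
    def cost(x):return sum((((f(v,x)-o)**2)*(1 if W is None else W[i])).sum() for i,(v,o) in enumerate(zip(views,obs)))
    best=None
    for r in range(3):
        X0=np.array(x0 if best is None else best.x); n=len(X0)
        s=np.array(sp)/(4**r)
        b=minimize(cost,X0,method='Nelder-Mead',options=dict(initial_simplex=np.vstack([X0]+[X0+np.eye(n)[i]*s[i] for i in range(n)]),xatol=1e-5,fatol=1e-3,maxiter=150))
        if best is None or b.fun<best.fun: best=b
    return best
E
python3 - <<'E'
from fit import *
# look at colours: wood stamps vs table, slots vs foam
t=np.load("top0.npz")["im"]; s=np.load("scene0.npz")["im"]
for n,im,pts in(("top",t,[(363,160),(268,199),(444,205),(290,199),(385,183),(384,157),(372,171),(350,195),(420,205),(347,170)]),("scene",s,[(284,252),(361,208),(186,248),(330,215),(253,247),(263,272),(240,262),(210,252)])):
    for u,v in pts: print(n,(u,v),im[v,u],cv2.cvtColor(im,cv2.COLOR_RGB2HSV)[v,u])
E
```

```text
top (363, 160) [78 61 38] [ 17 131  78]
top (268, 199) [207 159  96] [ 17 137 207]
top (444, 205) [84 64 39] [ 17 137  84]
top (290, 199) [148  95  47] [ 14 174 148]
top (385, 183) [117 116 114] [ 20   7 117]
top (384, 157) [117 117 113] [ 30   9 117]
top (372, 171) [48 41 35] [14 69 48]
top (350, 195) [61 61 60] [30  4 61]
top (420, 205) [148  94  47] [ 14 174 148]
top (347, 170) [130 129 124] [ 25  12 130]
scene (284, 252) [115  94  69] [ 16 102 115]
scene (361, 208) [140 112  81] [ 16 107 140]
scene (186, 248) [125 101  74] [ 16 104 125]
scene (330, 215) [172 119  81] [ 13 135 172]
scene (253, 247) [121 120 120] [  0   2 121]
scene (263, 272) [121 119 121] [150   4 121]
scene (240, 262) [40 39 43] [128  24  43]
scene (210, 252) [171 118  79] [ 13 137 171]
```

```bash
cat >> fit.py <<'E'
RT={'top':(.64,.768),'scene':(.69,.805)}
def obs_table(n,v):
    a,b=RT[n]; i=v.im; return np.clip((i[...,1]/i[...,0]-a)/(b-a),0,1)
def obs_foam(n,v):
    i=v.im; sat=1-i.min(-1)/i.max(-1); return np.clip((sat-.1)/({'top':.52,'scene':.40}[n]-.1),0,1)*(i.max(-1)>45)
def obs_slot(n,v):
    i=v.im; sat=1-i.min(-1)/np.maximum(i.max(-1),1)
    return np.clip((i.max(-1)-55)/(118-55),0,1)*(sat<.2)
def report(name,v,o,m,fn): pass
E
cat > run1.py <<'E'
from fit import *
I={n:np.load(n+"0.npz")["im"] for n in("top","scene")}
def box(c,r):return(c[0]-r,c[0]+r,c[1]-r,c[1]+r)
tiles=[]
def go(lbl,cs,f,ob,x0s,ns=("top","scene"),sp=(.02,.02,.2),joint=True):
    for sel in ([(ns[0],),(ns[1],),ns] if joint else [ns]):
        vs=[View(n,I[n],cs[n]) for n in sel]; os=[ob(n,v) for n,v in zip(sel,vs)]
        b=min((fit(vs,os,f,x0,sp=sp) for x0 in x0s),key=lambda b:b.fun)
        print(lbl,sel,(b.x*[1000,1000,57.3]).round(1),round(b.fun,1),round(sum(o.sum() for o in os),0))
    for v,o in zip(vs,os):
        m=f(v,b.x); t=np.dstack([o,m,o*0])*255; tiles.append(cv2.resize(np.hstack([t,v.im[...,::-1]]),(400,200),interpolation=cv2.INTER_NEAREST))
    return b.x
go('tee',{'top':box((269,199),20),'scene':box((361,208),24)},lambda v,x:stamp(v,'tee',x,0),obs_table,[(.48,.315,a) for a in np.deg2rad([-135,-45,45,135])])
go('ell',{'top':box((443,206),20),'scene':box((187,246),22)},lambda v,x:stamp(v,'ell',x,0),obs_table,[(.46,-.3,a) for a in np.deg2rad([-135,-45,45,135])])
go('bar',{'top':(338,390,140,176),'scene':(260,310,233,270)},lambda v,x:stamp(v,'bar',x,.036),obs_foam,[(.62,-.01,a) for a in np.deg2rad([30,60,90,-20])])
go('slot_bar',{'top':(364,405,174,194),'scene':(233,283,234,262)},lambda v,x:slot(v,'bar',x),obs_slot,[(.55,-.08,a) for a in np.deg2rad([7])],sp=(.01,.01,.05))
cv2.imwrite("pics/fit1.png",np.vstack([np.hstack(tiles[i:i+2]) for i in range(0,len(tiles),2)])[:, :800].clip(0,255).astype(np.uint8)[::1])
E
sed -i 's/(400,200)/(400,150)/' run1.py; python3 run1.py
```

```text
tee ('top',) [475.6 313.  -53.5] 9.2 457.0
tee ('scene',) [478.4 311.9 -53.3] 52.7 553.0
tee ('top', 'scene') [476.7 312.8 -53.2] 68.7 1010.0
ell ('top',) [ 454.6 -314.3   73. ] 5.1 468.0
ell ('scene',) [ 455.7 -313.6   72.6] 8.2 581.0
ell ('top', 'scene') [ 455.2 -313.9   73. ] 15.7 1048.0
bar ('top',) [621.  -16.3 152.6] 58.9 529.0
bar ('scene',) [622.6 -16.2 153. ] 104.3 884.0
bar ('top', 'scene') [622.  -16.2 -27.4] 166.6 1413.0
slot_bar ('top',) [533.3 -94.5   6.4] 59.3 341.0
slot_bar ('scene',) [537.8 -95.7   7.8] 33.5 254.0
slot_bar ('top', 'scene') [536.9 -94.6   7.4] 101.9 595.0
```

View pics/fit1.png

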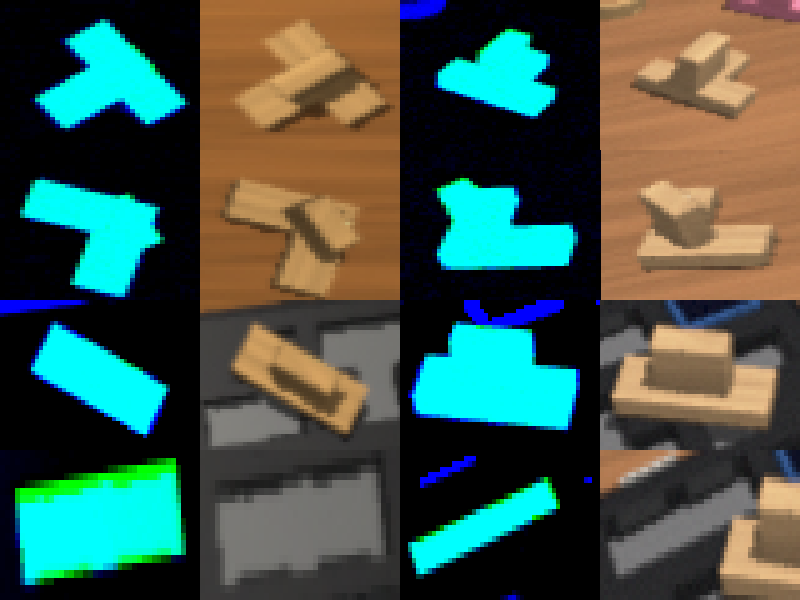

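The fits match the stamps well. The slot needs the shadow and the lips modelled, so I'll look at it rectified.

```bash
cat > rect.py <<'E'
from fit import *
def rect(n,im,x,z,half,ppm=2):  # rectified in frame x at height z; rows: -x down, cols: -y right
    m=robot.camera_model(n);hx,hy=half
    a,b=np.meshgrid(np.arange(hx,-hx,-1/ppm)/1e3,np.arange(hy,-hy,-1/ppm)/1e3,indexing='ij')
    c,s=np.cos(x[2]),np.sin(x[2]); X=np.stack([x[0]+c*a-s*b,x[1]+s*a+c*b,a*0+z],-1).reshape(-1,3)
    p=cv2.projectPoints(X,cv2.Rodrigues(np.array(m["R"]))[0],np.array(m["t"]),np.array(m["K"]),np.array([m["k1"],0,0,0.]))[0].reshape(a.shape+(2,)).astype(np.float32)
    return cv2.remap(im,p,None,cv2.INTER_CUBIC)
E
python3 - <<'E'
from rect import *
I={n:np.load(n+"0.npz")["im"] for n in("top","scene")}
x=(.585,-.062,np.deg2rad(7.4))
o=[]
for n in I:
    r=rect(n,I[n],x,.036,(125,150),2.6)
    r=np.clip(r.astype(float)*1.6,0,255).astype(np.uint8)
    o.append(cv2.resize(r,(400,333)))
cv2.imwrite("pics/r1.png",np.hstack(o)[...,::-1])
E
```

```text
(no output)
```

View pics/r1.png

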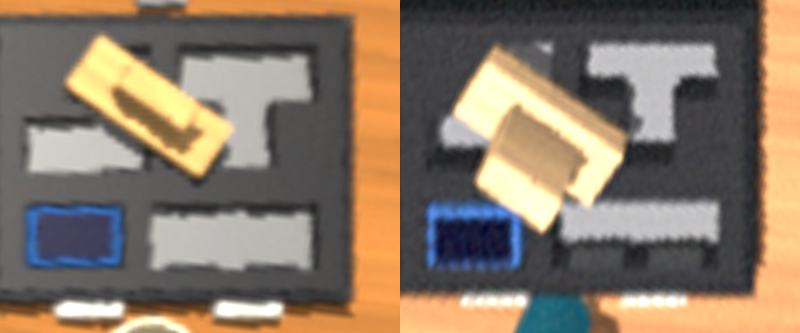

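```bash
cat >> fit.py <<'E'
def slot2(v,k,p,zt=.036,zf=.014):
    # p: x,y,yaw, lx,ly (world offset to light over 22 mm), g top opening (m)
    F=v.at(zf); g=p[5]*1e3
    return v.down(inside(loc(v.at(zt),p),SH[k],g)&inside(loc(F,p),SH[k],2.5)&inside(loc(F+np.array(p[3:5]),p),SH[k],g))
def case(v,x): return v.down(inside(loc(v.at(.034),x),[(-108,108,-138,138)]))
E
python3 - <<'E'
from fit import *
I={n:np.load(n+"0.npz")["im"] for n in("top","scene")}
B={'top':(364,405,174,194),'scene':(233,283,234,262)}
for sel in(("top",),("scene",),("top","scene")):
    vs=[View(n,I[n],B[n]) for n in sel]; os=[obs_slot(n,v) for n,v in zip(sel,vs)]
    W=[1-(obs_foam(n,v)>.3) for n,v in zip(sel,vs)]; W=[cv2.erode(w.astype(np.uint8),np.ones((3,3))) for w in W]
    b=fit(vs,os,lambda v,p:slot2(v,'bar',p),(.537,-.0946,.129,.005,.005,.0015),W=W,sp=(.006,.006,.05,.005,.005,.002))
    print(sel,(b.x*[1e3,1e3,57.3,1e3,1e3,1e3]).round(1),b.fun.round(1))
# ink pad & case: top face of pad z=.040
E
```

```text
('top',) [537.6 -93.2   7.4   6.6   3.9   1.4] 8.7
('scene',) [538.4 -94.9   7.2  10.8   3.2   1.7] 8.3
('top', 'scene') [538.2 -93.9   7.6   7.7   3.7   1.8] 18.1
```

```bash
cat > plan.py <<'E'
import sys
from h import *
def plan(x,y,z,psi):  # psi deg: direction of tool y in world
    s=robot.read_state(); R0=Ro.from_rotvec(s["orientation"]); p=np.deg2rad(psi)
    ty=np.array([np.cos(p),np.sin(p),0]);tz=np.array([0,0,-1.]);T=Ro.from_matrix(np.c_[np.cross(ty,tz),ty,tz])
    print("shift",R0.inv().apply(np.array([x,y,z])-s["tool_pos"]).round(4),"turn",(R0.inv()*T).as_rotvec().round(4),"q6~",round(np.arctan2(y,x)-p,2))
if __name__=="__main__":
    a=list(map(float,sys.argv[1:]))
    for i in range(0,len(a),4): plan(*a[i:i+4])
    s=robot.read_state(); print(s["t"],s["tool_pos"].round(4) if hasattr(s["tool_pos"],'round') else s["tool_pos"],np.round(s["force"],1),s["opening"])
E
python3 plan.py .622 -.0162 .2 -27.4  .622 -.0162 .082 -27.4
```

```text
shift [ 0.5957 -0.4204  0.0296] turn [-0.     -0.     -0.8258] q6~ 0.45
shift [ 0.5957 -0.4204  0.1476] turn [-0.     -0.     -0.8258] q6~ 0.45
1.2 [ 0.1582 -0.5788  0.2296] [1.  0.3 0.2] 0.0929823699572126
```

{"name": "move_arm", "arguments": {"deltas": [0.5957,-0.4204,0.0296,0,0,-0.8258,0.55,0.5957,-0.4204,0.0296,0,0,-0.8258,0.55,0.5957,-0.4204,0.0296,0,0,-0.8258,0.55,0.5957,-0.4204,0.0296,0,0,-0.8258,0.55,0.5957,-0.4204,0.0296,0,0,-0.8258,0.55,0.5957,-0.4204,0.0296,0,0,-0.8258,0.55,0.5957,-0.4204,0.0296,0,0,-0.8258,0.55,0.5957,-0.4204,0.0296,0,0,-0.8258,0.55,0.5957,-0.4204,0.0296,0,0,-0.8258,0.55,0.5957,-0.4204,0.0296,0,0,-0.8258,0.55,0.5957,-0.4204,0.0296,0,0,-0.8258,0.55,0.5957,-0.4204,0.0296,0,0,-0.8258,0.55], "squeeze": 40}}

```text
t: 2.7
tool_pos: [0.6232, -0.0136, 0.1998]
orientation: [-2.683, -1.634, -0.0]
force: [0.3, -0.9, -0.6]
opening: 0.0511
gripper_force: 0.0
```

```bash
python3 plan.py .622 -.0162 .082 -27.4
```

```text
shift [-2.900e-03  1.000e-04  1.178e-01] turn [ 0.0001 -0.0003  0.0017] q6~ 0.45
2.7 [ 0.6232 -0.0136  0.1998] [ 0.3 -0.9 -0.6] 0.05108878200748095
```

{"name": "move_arm", "arguments": {"deltas": [0,0,0.06,0,0,0,0.55,0,0,0.1,0,0,0,0.55,0,0,0.118,0,0,0,0.55,0,0,0.118,0,0,0,0.55,0,0,0.118,0,0,0,0,0,0,0.118,0,0,0,0,0,0,0.118,0,0,0,0,0,0,0.118,0,0,0,0,0,0,0.09,0,0,0,0,0,0,0.04,0,0,0,0,0,0,0.018,0,0,0,0,0,0,0.018,0,0,0,0], "squeeze": 40}}

```text
t: 4.2
tool_pos: [0.6235, -0.0163, 0.1845]
orientation: [2.682, 1.631, 0.006]
force: [0.8, -0.3, -1.8]
opening: 0.0234
gripper_force: 40.0
```

```bash
python3 plan.py .538 -.0938 .16 7.5
```

```text
shift [-0.1081 -0.0403  0.0242] turn [ 4.600e-03 -3.000e-04 -6.091e-01] q6~ -0.3
4.2 [ 0.6235 -0.0163  0.1845] [ 0.8 -0.3 -1.8] 0.023390613642019525
```

{"name": "move_arm", "arguments": {"deltas": [-0.108,-0.04,0.024,0,0,-0.609,0,-0.108,-0.04,0.024,0,0,-0.609,0,-0.108,-0.04,0.024,0,0,-0.609,0,-0.108,-0.04,0.024,0,0,-0.609,0,-0.108,-0.04,0.054,0,0,-0.609,0,-0.108,-0.04,0.054,0,0,-0.609,0,-0.108,-0.04,0.054,0,0,-0.609,0]}}

```text
t: 5.08
tool_pos: [0.5363, -0.0935, 0.1275]
orientation: [-2.071, -2.361, 0.001]
force: [0.9, 0.3, -1.0]
opening: 0.0241
gripper_force: 40.0
```

```bash
cat > held.py <<'E'
# held.py stem kind x y yawdeg : fit held stamp, all dof x,y,yaw,z
import sys
from fit import *
stem,k=sys.argv[1:3]
s=robot.read_state(); x0=(*s["tool_pos"][:2],np.deg2rad(float(sys.argv[3])),s["tool_pos"][2]-.046)
g=[float(a)/1e3 for a in sys.argv[4:6]]; x0=(x0[0]+g[0],x0[1]+g[1],*x0[2:]) if g else x0
out=[]
vs=[];os=[];Ws=[]
for n in("top","scene"):
    im,d,X=snap(n); np.savez(f"{n}_{stem}.npz",im=im,d=d,X=X)
    v=View(n,im,(0,640,0,400),S=1); m=stamp(v,k,x0,x0[3]); ys,xs=np.nonzero(m>0); r=8
    b=(max(xs.min()-r,0),min(xs.max()+r,640),max(ys.min()-r,0),min(ys.max()+r,400))
    v=View(n,im,b); i=v.im; sat=1-i.min(-1)/np.maximum(i.max(-1),1); gr=i[...,1]/np.maximum(i[...,0],1)
    a,c=RT[n]; o=np.clip((gr-a)/(c-a),0,1)*np.clip((sat-.1)/({'top':.52,'scene':.4}[n]-.1)*1.0,0,1)
    o*=(i.max(-1)>45)*(gr<.92)
    vs.append(v);os.append(o)
    out.append(cv2.resize(np.hstack([np.dstack([o,m[b[2]:b[3],b[0]:b[1]],o*0])*255,i[...,::-1]]),(800,280),interpolation=cv2.INTER_NEAREST))
for j in((0,),(1,),(0,1)):
    b=fit([vs[q] for q in j],[os[q] for q in j],(lambda v,x:stamp(v,k,x,x[3])) if len(j)==2 else (lambda v,x:stamp(v,k,x,x0[3])),x0 if len(j)==2 else x0[:3],sp=(.008,.008,.05,.008)[:4 if len(j)==2 else 3])
    print(j,(b.x[:3]*[1e3,1e3,57.3]).round(1),b.x[3:]*1e3,round(b.fun,1))
print("tcp",s["tool_pos"],s["orientation"])
cv2.imwrite(f"pics/held_{stem}.png",np.vstack(out).clip(0,255).astype(np.uint8))
E
python3 held.py bar bar 7.5
python3 - <<'E'
from fit import *
for k,tb,sb,x0 in(('tee',(366,405,140,176),(240,300,250,300),(.64,-.095,.13)),('ell',(330,380,145,182),(255,320,220,270),(.6,.02,.13))):
    pass
E
```

```text
(0,) [544.4 -87.6  19.7] [] 251.4
(1,) [540.9 -95.7   5.6] [] 241.8
(0, 1) [537.1 -94.5   6.7] [77.73885509] 513.5
tcp [ 0.53625302 -0.0934721   0.12751249] [-2.07050376e+00 -2.36077804e+00  1.14466436e-03]
```

View pics/held_bar.png

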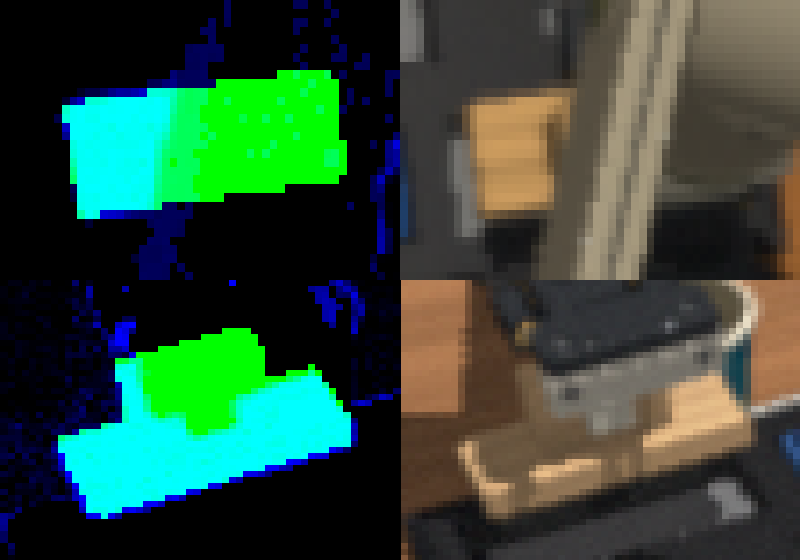

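```bash
python3 plan.py .538 -.0935 .08 7.5
```

```text
shift [0.0001 0.0008 0.0487] turn [ 0.0007  0.0003 -0.0001] q6~ -0.3
5.175 [ 0.5372 -0.0937  0.1287] [ 0.4 -0.4 -0.7] 0.023717706694860303
```

{"name": "move_arm", "arguments": {"deltas": [0,0.0008,0.02,0,0,0,0,0,0.0008,0.036,0,0,0,0,0,0.0008,0.042,0,0,0,0,0,0.0008,0.047,0,0,0,0,0,0.0008,0.052,0,0,0,0,0,0.0008,0.056,0,0,0,0,0,0.0008,0.058,0,0,0,0,0,0.0008,0.058,0,0,0,0]}}

```text
t: 6.18
tool_pos: [0.5369, -0.0939, 0.0703]
orientation: [-2.071, -2.361, 0.002]
force: [-6.6, -0.9, 4.4]
opening: 0.0234
gripper_force: 40.0
```

{"name": "move_arm", "arguments": {"deltas": [0,-0.001,0,0,0,0,0,0,-0.001,0.003,0,0,0,0,0,-0.001,0.006,0,0,0,0,0,-0.001,0.006,0,0,0,0]}}

```text
t: 6.68
tool_pos: [0.5373, -0.0942, 0.0653]
orientation: [2.07, 2.361, 0.001]
force: [-4.6, -0.8, 8.7]
opening: 0.0236
gripper_force: 40.0
```

{"name": "move_arm", "arguments": {"deltas": [0,-0.0006,0.002,0,0,0,0,0,-0.0006,0.004,0,0,0,0,0,-0.0006,0.006,0,0,0,0,0,-0.0006,0.006,0,0,0,0]}}

```text
t: 7.18
tool_pos: [0.5373, -0.0944, 0.0612]
orientation: [2.07, 2.36, 0.001]
force: [-10.6, 0.7, 22.9]
opening: 0.024
gripper_force: 40.0
```

{"name": "move_arm", "arguments": {"deltas": [0,0.0,0,0,0,0,0.5,0,0,0,0,0,0,0.5,0,0,-0.06,0,0,0,0.5,0,0,-0.12,0,0,0,0.5,0,0,-0.14,0,0,0,0.5,0,0,-0.14,0,0,0,0.5]}}

```text
t: 7.92
tool_pos: [0.5371, -0.094, 0.1994]
orientation: [2.069, 2.36, 0.002]
force: [-0.0, 0.3, 0.0]
opening: 0.0466
gripper_force: 0.0
```

```bash
python3 plan.py .4767 .3128 .18 36.8
```

```text
shift [ 0.4112 -0.0068  0.0189] turn [ 0.0028  0.0019 -0.5114] q6~ -0.06
7.925 [ 0.5371 -0.094   0.1994] [-0.   0.3  0. ] 0.04658493076194931
```

{"name": "move_arm", "arguments": {"deltas": [0.411,-0.0068,0.02,0,0,-0.511,0.55,0.411,-0.0068,0.02,0,0,-0.511,0.55,0.411,-0.0068,0.02,0,0,-0.511,0.55,0.411,-0.0068,0.02,0,0,-0.511,0.55,0.411,-0.0068,0.02,0,0,-0.511,0.55,0.411,-0.0068,0.02,0,0,-0.511,0.55,0.411,-0.0068,0.02,0,0,-0.511,0.55,0.411,-0.0068,0.02,0,0,-0.511,0.55,0.411,-0.0068,0.02,0,0,-0.511,0.55]}}

```text
t: 9.05
tool_pos: [0.4747, 0.3118, 0.1757]
orientation: [-1.406, -2.807, 0.005]
force: [0.2, -0.4, 0.1]
opening: 0.0512
gripper_force: 0.0
```

```bash
python3 - <<'E'
from rect import *
I={}
for n in("top","scene"):
    im,d,X=snap(n); np.savez(f"{n}_2.npz",im=im,d=d,X=X); I[n]=im
    r=rect(n,im,(.585,-.062,.131),.036,(125,150),2.6); r=np.clip(r.astype(float)*1.6,0,255).astype(np.uint8)
    I[n+"r"]=cv2.resize(r,(400,333))
cv2.imwrite("pics/r2.png",np.hstack([I["topr"],I["scener"]])[...,::-1])
# slots
for k,B,x0 in(('tee',{'top':(370,408,144,178),'scene':(235,300,250,300)},(.63,-.1,.131,.0077,.0037,.0018)),('ell',{'top':(332,370,144,178),'scene':(265,325,215,270)},(.6,.03,.131,.0077,.0037,.0018))):
  for sel in(("top",),("scene",),("top","scene")):
    vs=[View(n,I[n],B[n]) for n in sel]; os=[obs_slot(n,v) for n,v in zip(sel,vs)]
    W=[cv2.erode((obs_foam(n,v)<.3).astype(np.uint8),np.ones((3,3))) for n,v in zip(sel,vs)]
    b=fit(vs,os,lambda v,p:slot2(v,k,p),x0,W=W,sp=(.02,.02,.05,.003,.003,.002))
    print(k,sel,(b.x*[1e3,1e3,57.3,1e3,1e3,1e3]).round(1),b.fun.round(1),sum(o.sum() for o in os).round())
# bar in slot
B={'top':(358,411,168,200),'scene':(225,290,215,268)}
vs=[View(n,I[n],B[n]) for n in("top","scene")]; os=[obs_foam(n,v) for n,v in zip(("top","scene"),vs)]
def f(v,x):
    m=np.zeros(v.d.shape[:2],bool)
    for z in np.linspace(max(22,0),22,1): m|=inside(loc(v.at(x[3]+z/1e3),x),SH['bar'])
    for z in np.linspace(22,72,9): m|=inside(loc(loc(v.at(x[3]+z/1e3),x),(0,0,np.pi/2)),[(-30,30,-12,12)])
    return v.down(m)
b=fit(vs,os,f,(.537,-.094,.131,.014),sp=(.005,.005,.03,.005)); print("bar",(b.x*[1e3,1e3,57.3,1e3]).round(1),b.fun)
E
python3 plan.py .4767 .3128 .046 36.8
```

```text
tee ('top',) [649.8 -87.2   7.7   2.3   7.3   1.1] 5.7 333.0
tee ('scene',) [652.6 -88.5   7.8   5.7   5.    1.6] 382.9 736.0
tee ('top', 'scene') [651.6 -87.    7.5   5.3   8.4   2.8] 390.4 1069.0
ell ('top',) [604.   10.9   7.8   6.1   6.2   2.8] 27.8 451.0
ell ('scene',) [605.1   8.8   8.    9.3   4.6   2.3] 18.6 330.0
ell ('top', 'scene') [604.5  10.1   7.9   6.9   6.4   3.2] 50.2 780.0
bar [537.1 -95.3   6.8  13.6] 1458.4857276434445
shift [0.0004 0.002  0.1309] turn [-0.0019 -0.     -0.0018] q6~ -0.06
9.15 [0.4755 0.3115 0.1769] [0.4 0.1 0.7] 0.05135301756721814
```

View pics/r2.png

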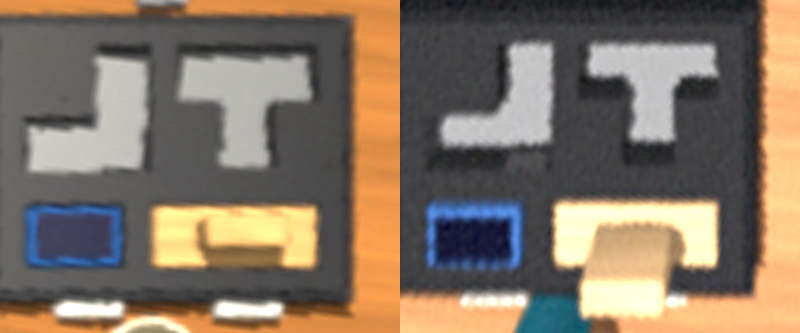

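The bar sits flush in its cutout. The T cutout is clear at rectified (245,105) and the L cutout at (110,120). Now the T stamp.

{"name": "move_arm", "arguments": {"deltas": [0,0.001,0.06,0,0,0,0.55,0,0.002,0.115,0,0,0,0.55,0,0.002,0.131,0,0,0,0.55,0,0.002,0.131,0,0,0,0.55,0,0.002,0.131,0,0,0,0,0,0.002,0.131,0,0,0,0,0,0.002,0.131,0,0,0,0,0,0.002,0.131,0,0,0,0,0,0.002,0.1,0,0,0,0,0,0.002,0.04,0,0,0,0,0,0.002,0.0,0,0,0,0,0,0.002,0,0,0,0,0], "squeeze": 40}}

```text
t: 10.65
tool_pos: [0.4796, 0.3154, 0.1829]
orientation: [1.405, 2.805, 0.01]
force: [-0.3, 0.3, -0.9]
opening: 0.0236
gripper_force: 40.0
```

```bash
python3 plan.py .6505 -.0875 .18 97.5 .6505 -.0875 .13 97.5; python3 - <<'E'
from h import *
X=np.load("top_2.npz")["X"];im=np.load("top_2.npz")["im"]
x=(.5375,-.094,.13);c,s=np.cos(x[2]),np.sin(x[2]);q=X[...,:2]-x[:2];a=q[...,0]*c+q[...,1]*s;b=-q[...,0]*s+q[...,1]*c
for l,m in(("bar +y end",(abs(a)<15)&(b>38)&(b<.055)&(b>.038)),("bar+y",(abs(a)<.015)&(b>.04)&(b<.054)),("bar-y",(abs(a)<.015)&(b<-.04)&(b>-.054)),("bar +x",(a>.0145)&(a<.019)&(abs(b)<.05)),("foam -y",(abs(a)<.02)&(b<-.068)&(b>-.08)),("foam+x",(a>.03)&(a<.042)&(abs(b)<.05))):
    z=X[...,2][m]; print(l,m.sum(),np.nanmedian(z).round(4))
E
```

```text
shift [-0.425  -0.1044  0.0026] turn [ 0.0067  0.0053 -1.0597] q6~ -1.84
shift [-0.425  -0.1048  0.0526] turn [ 0.0067  0.0053 -1.0597] q6~ -1.84
10.65 [0.4796 0.3154 0.1829] [-0.3  0.3 -0.9] 0.02361940410160321
bar +y end 0 nan
bar+y 30 0.0371
bar-y 32 0.0382
bar +x 32 0.0379
foam -y 35 0.0372
foam+x 87 0.0384
  return np.nanmean(a, axis, out=out, keepdims=keepdims)
```

{"name": "move_arm", "arguments": {"deltas": [-0.425,-0.1045,0.0026,0,0,-1.0597,0,-0.425,-0.1045,0.0026,0,0,-1.0597,0,-0.425,-0.1045,0.0026,0,0,-1.0597,0,-0.425,-0.1045,0.0026,0,0,-1.0597,0,-0.425,-0.1045,0.0026,0,0,-1.0597,0,-0.425,-0.1045,0.0026,0,0,-1.0597,0,-0.425,-0.1045,0.0026,0,0,-1.0597,0,-0.425,-0.1045,0.0026,0,0,-1.0597,0,-0.425,-0.1045,0.0026,0,0,-1.0597,0,-0.425,-0.1045,0.0326,0,0,-1.0597,0,-0.425,-0.1045,0.0526,0,0,-1.0597,0,-0.425,-0.1045,0.0526,0,0,-1.0597,0]}}

```text
t: 12.15
tool_pos: [0.6457, -0.0872, 0.1223]
orientation: [0.207, -3.129, -0.003]
force: [-0.1, 0.1, -0.7]
opening: 0.0236
gripper_force: 40.0
```

```bash
sed -i 's/^x0_dummy//' held.py; python3 held.py tee tee 7.5; python3 plan.py .6505 -.0875 .13 97.5
```

```text
(0,) [646.3 -91.1   5.4] [] 392.7
(1,) [648.7 -86.4   4.1] [] 352.9
(0, 1) [646.6 -87.8   5.8] [73.64932301] 767.2
tcp [ 0.64574915 -0.08718225  0.12234444] [ 2.06943933e-01 -3.12942330e+00 -2.79247787e-03]
shift [-0.0027  0.0002 -0.0043] turn [ 0.0002 -0.0003  0.0007] q6~ -1.84
12.25 [ 0.6479 -0.0881  0.1257] [-0.6 -0.7 -0.9] 0.02373637347162389
```

View pics/held_tee.png

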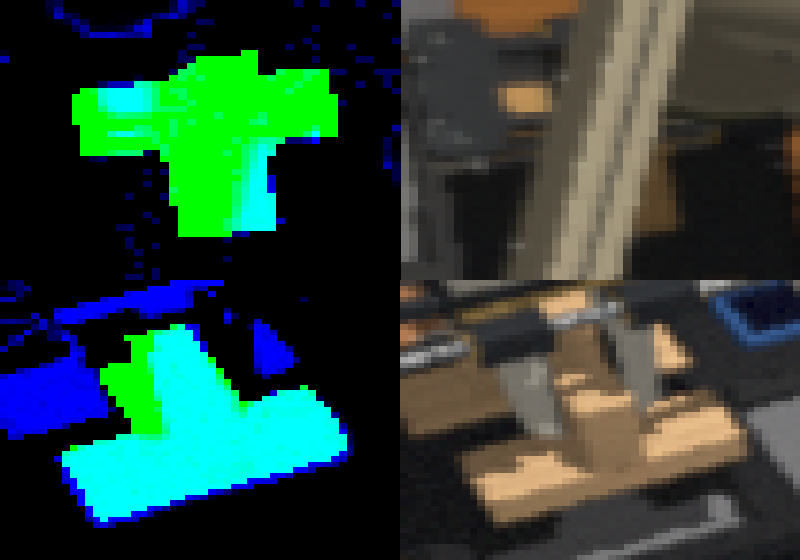

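```bash
cat > held2.py <<'E'
import sys
from fit import *
k=sys.argv[1]; x0=[float(a) for a in sys.argv[2:5]]; x0[2]=np.deg2rad(x0[2]); sl=[float(a) for a in sys.argv[5:7]]+[.132,.006,.006,.0018]
# slot refit, masked to the case face
for sel in(("top",),("scene",),("top","scene")):
    vs=[];os=[];W=[]
    for n in sel:
        im=np.load(n+"_2.npz")["im"]; v=View(n,im,(0,640,0,400),S=1)
        ys,xs=np.nonzero(inside(loc(v.at(.036),sl),SH[k],8)); v=View(n,im,(xs.min(),xs.max(),ys.min(),ys.max()))
        vs.append(v);os.append(obs_slot(n,v));W.append((v.down(inside(loc(v.at(.036),sl),SH[k],8))>.9)*(obs_foam(n,v)<.3))
    b=fit(vs,os,lambda v,p:slot2(v,k,p),sl,W=W,sp=(.006,.006,.03,.003,.003,.002)); print("slot",sel,(b.x*[1e3,1e3,57.3,1e3,1e3,1e3]).round(1),b.fun.round(1))
s=robot.read_state(); z=s["tool_pos"][2]-.046
for n in("scene",):
    im,d,X=snap(n); v=View(n,im,(0,640,0,400),S=1); ys,xs=np.nonzero(stamp(v,k,x0,z)); v=View(n,im,(xs.min()-8,xs.max()+8,ys.min()-8,ys.max()+8))
    i=v.im; sat=1-i.min(-1)/np.maximum(i.max(-1),1); o=np.clip((sat-.15)/.2,0,1)*(i.max(-1)>45)*(i[...,0]>1.1*i[...,2])
    arm=((sat<.2)&(i.max(-1)>55)|(i[...,2]>i[...,0]*1.15)).astype(np.uint8)
    band=np.zeros(i.shape[:2]); h=len(band)
    W=(1-cv2.dilate(arm,np.ones((3,3)))).astype(float)
    base=np.zeros(v.d.shape[:2],bool)
    for zz in(0,.022): base|=inside(loc(v.at(z+zz),x0),SH[k],9)
    hd=np.zeros(v.d.shape[:2],bool)
    for zz in np.linspace(.03,.12,10): hd|=inside(loc(v.at(z+zz),x0),[(-30,30,-45,45)] if k!='ell' else [(-40,40,-40,40)])
    W*=v.down(base&~hd)>.9
    for zz in(z-.003,z,z+.003):
        b=fit([v],[o],lambda v,x:stamp(v,k,x,zz),x0,W=[W],sp=(.006,.006,.05)); print("held",zz,(b.x*[1e3,1e3,57.3]).round(1),b.fun,W.sum())
    cv2.imwrite(f"pics/h2_{k}.png",cv2.resize(np.hstack([np.dstack([o,stamp(v,k,b.x,zz),W])*255,i[...,::-1]]),(800,300),interpolation=0))
print(s["tool_pos"],s["force"],s["t"])
E
python3 held2.py tee .648 -.088 7.5 .6505 -.0875; python3 plan.py .6505 -.0875 .13 97.5
```

```text
slot ('top',) [650.8 -87.    7.5   4.    8.7   2.1] 7.3
slot ('scene',) [652.4 -87.8   7.8   5.2   6.6   2.2] 6.0
slot ('top', 'scene') [651.8 -87.4   7.3   5.7   7.9   2.6] 15.6
held 0.07665278656171344 [650.6 -89.3   7.3] 4.201264150702662 249.0
held 0.07965278656171344 [653.  -89.5   7.1] 3.4289416032113937 249.0
held 0.08265278656171345 [655.5 -89.8   7. ] 2.8735812884160836 249.0
[ 0.64786267 -0.08809651  0.12565279] [-0.56347551 -0.67321171 -0.89960608] 12.25
shift [-0.0022  0.0007 -0.0035] turn [-0.0003  0.0012  0.0005] q6~ -1.84
12.3 [ 0.6485 -0.0884  0.1265] [ 0.9 -0.3 -1. ] 0.023800212059257066[ WARN:0@13.915] global loadsave.cpp:1063 imwrite_ Unsupported depth image for selected encoder is fallbacked to CV_8U.
```

{"name": "move_arm", "arguments": {"deltas": [-0.0022,0.0011,0.015,0,0,0,0,-0.0022,0.0011,0.03,0,0,0,0,-0.0022,0.0011,0.038,0,0,0,0,-0.0022,0.0011,0.044,0,0,0,0,-0.0022,0.0011,0.049,0,0,0,0,-0.0022,0.0011,0.053,0,0,0,0,-0.0022,0.0011,0.055,0,0,0,0,-0.0022,0.0011,0.055,0,0,0,0]}}

```text
t: 13.3
tool_pos: [0.651, -0.0884, 0.0717]
orientation: [-0.204, 3.133, -0.002]
force: [0.7, -4.0, 3.5]
opening: 0.0235
gripper_force: 40.0
```

{"name": "move_arm", "arguments": {"deltas": [0,-0.0006,0.001,0,0,0,0,0,-0.0006,0.004,0,0,0,0,0,-0.0006,0.006,0,0,0,0,0,-0.0006,0.006,0,0,0,0]}}

```text
t: 13.8
tool_pos: [0.6519, -0.0883, 0.0666]
orientation: [-0.205, 3.131, -0.001]
force: [0.5, -1.4, 8.3]
opening: 0.0234
gripper_force: 40.0
```

{"name": "move_arm", "arguments": {"deltas": [0,0,0.002,0,0,0,0,0,0,0.004,0,0,0,0,0,0,0.006,0,0,0,0,0,0,0.007,0,0,0,0,0,0,0.007,0,0,0,0]}}

```text
t: 14.42
tool_pos: [0.6521, -0.0884, 0.0624]
orientation: [-0.205, 3.13, -0.001]
force: [-8.3, 0.0, 26.7]
opening: 0.0238
gripper_force: 40.0
```

{"name": "move_arm", "arguments": {"deltas": [0,0,0,0,0,0,0.5,0,0,0,0,0,0,0.5,0,0,-0.06,0,0,0,0.5,0,0,-0.12,0,0,0,0.5,0,0,-0.13,0,0,0,0.5,0,0,-0.13,0,0,0,0.5]}}

```text
t: 15.18
tool_pos: [0.6504, -0.088, 0.1877]
orientation: [-0.205, 3.134, -0.0]
force: [0.3, -1.2, 0.1]
opening: 0.0464
gripper_force: 0.0
```

```bash
python3 plan.py .4552 -.3139 .18 -62
```

```text
shift [ 0.223  -0.1985  0.0075] turn [1.4000e-03 4.0000e-04 2.7837e+00] q6~ 0.48
15.175 [ 0.6504 -0.088   0.1877] [ 0.3 -1.2  0.1] 0.04637378696188771
```

{"name": "move_arm", "arguments": {"deltas": [0.223,-0.1985,0.0075,0,0,2.784,0.55,0.223,-0.1985,0.0075,0,0,2.784,0.55,0.223,-0.1985,0.0075,0,0,2.784,0.55,0.223,-0.1985,0.0075,0,0,2.784,0.55,0.223,-0.1985,0.0075,0,0,2.784,0.55,0.223,-0.1985,0.0075,0,0,2.784,0.55,0.223,-0.1985,0.0075,0,0,2.784,0.55,0.223,-0.1985,0.0075,0,0,2.784,0.55,0.223,-0.1985,0.0075,0,0,2.784,0.55,0.223,-0.1985,0.0075,0,0,2.784,0.55,0.223,-0.1985,0.0075,0,0,2.784,0.55,0.223,-0.1985,0.0075,0,0,2.784,0.55]}}

```text
t: 16.68
tool_pos: [0.4535, -0.3128, 0.1765]
orientation: [-2.74, -1.526, 0.003]
force: [0.1, 0.2, 0.5]
opening: 0.0505
gripper_force: 0.0
```

```bash
python3 plan.py .4552 -.3139 .18 -62; python3 -c "
from h import *
print(robot.read_state()['q'])"
```

```text
shift [-0.0001  0.002  -0.0035] turn [-5.500e-03  5.000e-04  5.275e-01] q6~ 0.48
16.675 [ 0.4535 -0.3128  0.1765] [0.1 0.2 0.5] 0.050536625286700596
[-6.96981670e-01  3.42032125e-02  1.68742261e+00  1.87221045e-04
  1.42541154e+00 -1.42377859e-01]
```

{"name": "move_arm", "arguments": {"deltas": [0,0.002,0,0,0,0.5275,0.55,0,0.002,0,0,0,0.5275,0.55,0,0.002,0,0,0,0.5275,0.55,0,0.002,0,0,0,0.5275,0.55,0,0.002,0,0,0,0.5275,0.55]}}

```text
t: 17.3
tool_pos: [0.4559, -0.3144, 0.1782]
orientation: [-3.042, -0.774, 0.002]
force: [-0.3, 0.7, 0.8]
opening: 0.0514
gripper_force: 0.0
```

```bash
cat > flush.py <<'E'
from rect import *
import sys
stem=sys.argv[1]; I=[]
for n in("top","scene"):
    im,d,X=snap(n); I.append(cv2.resize(np.clip(rect(n,im,(.585,-.062,.131),.036,(125,150),2.6).astype(float)*1.6,0,255).astype(np.uint8),(400,333)))
    if n=="top":
        for k,x,R in(("bar",(.5375,-.094,.13),[(-18,18,40,55),(-18,18,-55,-40)]),("tee",(.6515,-.0875,.13),[(-6,22,18,46),(-6,22,-46,-18),(-55,-34,-14,14)]),("ell",(.6045,.01,.134),[(28,56,-25,3),(-25,3,28,56),(-25,-15,-25,-15)]),("foam",(.585,-.062,.131),[(-100,-80,-120,120),(-18,-2,-70,70)])):
            L=loc(X[...,:2],x); print(k,[(int((m:=inside(L,[r])).sum()),round(float(np.nanmedian(X[...,2][m])*1e3),1)) for r in R])
cv2.imwrite(f"pics/{stem}.png",np.hstack(I)[...,::-1])
E
python3 flush.py r3; python3 plan.py .4552 -.3139 .046 -62
```

```text
bar [(41, 38.6), (40, 38.1)]
tee [(58, 38.2), (46, 38.3), (42, 40.1)]
ell [(55, 15.1), (57, 16.0), (9, 16.8)]
foam [(361, 37.3), (169, 38.0)]
shift [-0.0004 -0.0012  0.1331] turn [-0.0012  0.0004  0.0084] q6~ 0.48
17.4 [ 0.4563 -0.3148  0.1791] [-0.1 -0.6  0. ] 0.051342879383646595
```

View pics/r3.png

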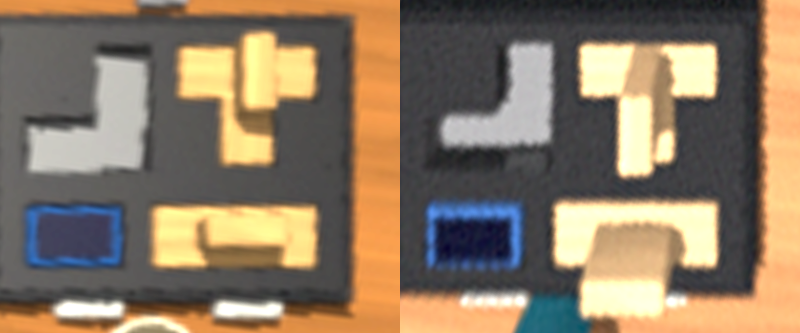

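The T and bar both look home; the T's stem reading is 2 mm high, so I'll recheck it later. Now the L stamp.

{"name": "move_arm", "arguments": {"deltas": [0,-0.0012,0.06,0,0,0.008,0.55,0,-0.0012,0.115,0,0,0.008,0.55,0,-0.0012,0.133,0,0,0.008,0.55,0,-0.0012,0.133,0,0,0.008,0.55,0,-0.0012,0.133,0,0,0.008,0,0,-0.0012,0.133,0,0,0.008,0,0,-0.0012,0.133,0,0,0.008,0,0,-0.0012,0.133,0,0,0.008,0,0,-0.0012,0.1,0,0,0.008,0,0,-0.0012,0.04,0,0,0.008,0,0,-0.0012,0,0,0,0.008,0,0,-0.0012,0,0,0,0.008,0], "squeeze": 40}}

```text
t: 18.9
tool_pos: [0.4581, -0.3158, 0.1847]
orientation: [3.043, 0.756, 0.007]
force: [0.5, -0.2, -1.4]
opening: 0.024
gripper_force: 40.0
```

```bash
python3 plan.py .6045 .010 .18 -127.3 .6045 .010 .13 -127.3
```

```text
shift [ 0.2818 -0.2195  0.0039] turn [ 0.0049 -0.007   1.1378] q6~ 2.24
shift [ 0.2817 -0.2198  0.0539] turn [ 0.0049 -0.007   1.1378] q6~ 2.24
18.9 [ 0.4581 -0.3158  0.1847] [ 0.5 -0.2 -1.4] 0.023972033380011772
```

{"name": "move_arm", "arguments": {"deltas": [0.282,-0.2197,0.0039,0,0,1.138,0,0.282,-0.2197,0.0039,0,0,1.138,0,0.282,-0.2197,0.0039,0,0,1.138,0,0.282,-0.2197,0.0039,0,0,1.138,0,0.282,-0.2197,0.0039,0,0,1.138,0,0.282,-0.2197,0.0039,0,0,1.138,0,0.282,-0.2197,0.0039,0,0,1.138,0,0.282,-0.2197,0.0039,0,0,1.138,0,0.282,-0.2197,0.0339,0,0,1.138,0,0.282,-0.2197,0.052,0,0,1.138,0,0.282,-0.2197,0.052,0,0,1.138,0,0.282,-0.2197,0.052,0,0,1.138,0]}}

```text
t: 20.4
tool_pos: [0.6027, 0.0115, 0.1286]
orientation: [-2.976, 1.005, -0.001]
force: [-0.3, 0.6, -0.9]
opening: 0.0238
gripper_force: 40.0
```

```bash
python3 held2.py ell .603 .010 7.7 .6045 .010 2>/dev/null; python3 plan.py .6045 .010 .13 -127.3
```

```text
slot ('top',) [604.   10.8   7.9   5.9   5.9   2.7] 12.9
slot ('scene',) [604.9   9.    7.8   7.9   4.5   2.3] 4.5
slot ('top', 'scene') [604.2   9.8   7.5   6.6   5.5   2.9] 21.1
held 0.07957536686780443 [603.   17.9   3.1] 8.321444348201542 204.0
held 0.08257536686780444 [606.   16.9   3.4] 7.883944348201543 204.0
held 0.08557536686780444 [608.3  16.2   3.9] 7.288520241058685 204.0
[0.60270353 0.0115469  0.12857537] [-0.29959784  0.59927055 -0.85689837] 20.4
shift [ 0.0021  0.0004 -0.0009] turn [-0.0009 -0.0013 -0.0003] q6~ 2.24
20.45 [0.6031 0.0116 0.1291] [ 0.2 -0.8 -1.2] 0.0239784314344901
```

View pics/h2_ell.png

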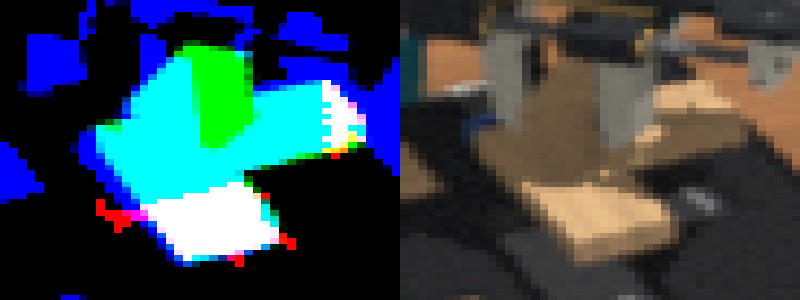

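```bash
cat > held3.py <<'E'
from fit import *
k='ell';s=robot.read_state(); z=s["tool_pos"][2]-.046; x0=[*s["tool_pos"][:2],np.deg2rad(7.7)]
im,d,X=snap("scene"); v=View("scene",im,(0,640,0,400),S=1); ys,xs=np.nonzero(stamp(v,k,x0,z)); v=View("scene",im,(xs.min()-8,xs.max()+8,ys.min()-8,ys.max()+8))
i=v.im; V=i.max(-1); sat=1-i.min(-1)/np.maximum(V,1); o=np.clip((sat-.15)/.2,0,1)*(V>45)*(i[...,0]>1.1*i[...,2])
bad=((o<.5)&(V>60)).astype(np.uint8)|((i[...,1]/np.maximum(i[...,0],1)<.74)&(V>80))
W=(1-cv2.dilate(bad.astype(np.uint8),np.ones((3,3)))).astype(float)
b=np.zeros(v.d.shape[:2],bool)
for zz in np.linspace(0,.022,4): b|=inside(loc(v.at(z+zz),x0),SH[k],7)
W*=v.down(b)>.9
for zz in(z-.003,z,z+.003):
    r=fit([v],[o],lambda v,x:stamp(v,k,x,zz),x0,W=[W],sp=(.006,.006,.05)); print(round(zz,4),(r.x*[1e3,1e3,57.3]).round(1),round(r.fun,1),W.sum(),(r.x[:2]-x0[:2])*1e3)
E
python3 held3.py; python3 plan.py .6045 .010 .13 -127.3
```

```text
0.0801 [605.3  11.4  10.1] 6.8 540.0 [ 2.19235444 -0.20036724]
0.0831 [607.9  10.9   9.9] 6.5 540.0 [ 4.77730572 -0.74453815]
0.0861 [610.4  10.3   9.5] 6.2 540.0 [ 7.3281885  -1.35736243]
shift [ 0.002   0.0007 -0.0007] turn [-0.0012 -0.0017 -0.0002] q6~ 2.24
20.5 [0.6033 0.0118 0.1293] [ 0.5  0.  -0.8] 0.02368829022315317
```

{"name": "move_arm", "arguments": {"deltas": [0.0018,0.001,0.016,0,0,0,0,0.0018,0.001,0.033,0,0,0,0,0.0018,0.001,0.041,0,0,0,0,0.0018,0.001,0.047,0,0,0,0,0.0018,0.001,0.052,0,0,0,0,0.0018,0.001,0.056,0,0,0,0,0.0018,0.001,0.058,0,0,0,0,0.0018,0.001,0.058,0,0,0,0]}}

```text
t: 21.5
tool_pos: [0.6043, 0.0097, 0.0713]
orientation: [-2.976, 1.005, -0.004]
force: [0.3, -2.8, 5.2]
opening: 0.0237
gripper_force: 40.0
```

{"name": "move_arm", "arguments": {"deltas": [0.0003,0.0003,0.001,0,0,0,0,0.0003,0.0003,0.004,0,0,0,0,0.0003,0.0003,0.006,0,0,0,0,0.0003,0.0003,0.008,0,0,0,0,0.0003,0.0003,0.01,0,0,0,0,0.0003,0.0003,0.011,0,0,0,0,0.0003,0.0003,0.011,0,0,0,0]}}

```text
t: 22.38
tool_pos: [0.6051, 0.0097, 0.0623]
orientation: [-2.976, 1.005, -0.006]
force: [-5.4, -1.4, 17.7]
opening: 0.0234
gripper_force: 40.0
```

Press slightly more, then release and lift.

{"name": "move_arm", "arguments": {"deltas": [0,0,0.002,0,0,0,0,0,0,0.003,0,0,0,0,0,0,0.003,0,0,0,0,0,0,0.001,0,0,0,0.5,0,0,0,0,0,0,0.5,0,0,0,0,0,0,0.5,0,0,-0.06,0,0,0,0.5,0,0,-0.12,0,0,0,0.5,0,0,-0.16,0,0,0,0.5,0,0,-0.16,0,0,0,0.5]}}

```text
t: 23.62
tool_pos: [0.6058, 0.0096, 0.2235]
orientation: [-2.975, 1.004, -0.011]
force: [0.0, 0.3, 0.3]
opening: 0.0463
gripper_force: 0.0
```

```bash
python3 plan.py .35 .35 .25 -127.3
```

```text
shift [-0.4095 -0.1158 -0.0286] turn [-0.0042 -0.0063 -0.0001] q6~ 3.01
23.625 [0.6058 0.0096 0.2235] [0.  0.3 0.3] 0.046275804718090625
```

{"name": "move_arm", "arguments": {"deltas": [-0.41,-0.116,-0.029,0,0,-0.87,0.5,-0.41,-0.116,-0.029,0,0,-0.87,0.5,-0.41,-0.116,-0.029,0,0,-0.87,0.5,-0.41,-0.116,-0.029,0,0,-0.87,0.5,-0.41,-0.116,-0.029,0,0,-0.87,0.5,-0.41,-0.116,-0.029,0,0,-0.87,0.5,-0.41,-0.116,-0.029,0,0,-0.87,0.5,-0.41,-0.116,-0.029,0,0,-0.87,0.5,-0.41,-0.116,-0.029,0,0,-0.87,0.5]}}

```text
t: 24.75
tool_pos: [0.3472, 0.35, 0.2465]
orientation: [3.121, 0.344, -0.003]
force: [0.4, -0.5, 0.7]
opening: 0.0469
gripper_force: 0.0
```

```bash
for i in 4 5 6; do python3 flush.py r$i; done
python3 - <<'E'
from fit import *
# tilt: plane fit of base tops, depth averaged over 6 frames
Xs=np.nanmean([snap("top")[2] for _ in range(6)],0)
for k,x,R in(("bar",(.5375,-.094,.13),[(-18,18,40,55),(-18,18,-55,-40)]),("tee",(.6515,-.0875,.13),[(-6,22,18,46),(-6,22,-46,-18),(-55,-34,-14,14)]),("ell",(.6045,.01,.134),[(28,56,-25,3),(-25,3,28,56)]),("foam",(.585,-.062,.131),[(-100,-80,-120,120),(-18,-2,-70,70),(96,103,-120,120),(-20,95,-12,-5)])):
    L=loc(Xs[...,:2],x); print(k,[(int((m:=inside(L,[r])).sum()),round(float(np.nanmedian(Xs[...,2][m])*1e3),1)) for r in R])
E
```

```text
bar [(40, 38.9), (43, 38.9)]
tee [(57, 38.7), (46, 38.8), (42, 38.9)]
ell [(59, 38.9), (59, 37.7), (7, 38.7)]
foam [(363, 37.3), (170, 37.9)]
bar [(41, 38.5), (40, 39.2)]
tee [(60, 37.4), (47, 37.9), (45, 39.0)]
ell [(58, 38.9), (59, 37.8), (8, 39.1)]
foam [(365, 37.4), (168, 38.0)]
bar [(44, 38.9), (42, 40.0)]
tee [(59, 39.0), (47, 38.5), (48, 38.3)]
ell [(59, 38.1), (58, 38.8), (9, 39.1)]
foam [(364, 37.6), (171, 37.8)]
bar [(40, 37.9), (41, 38.1)]
tee [(61, 38.0), (47, 37.8), (44, 38.1)]
ell [(59, 38.0), (59, 37.7)]
foam [(366, 37.6), (171, 37.8), (118, 38.0), (61, 38.2)]
```

View pics/r4.png

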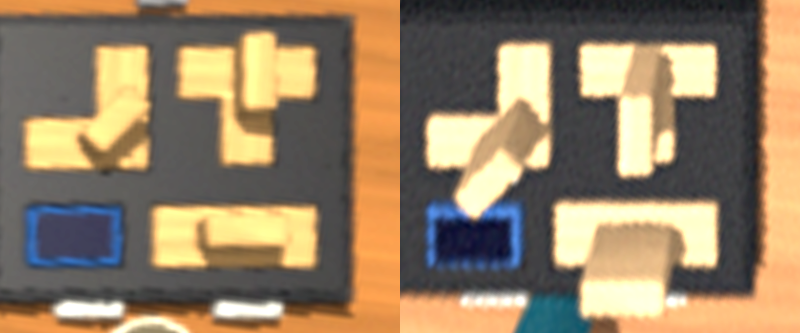

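All three are flush with the foam, which reads about 38 mm, and level. I'm handing in.

```bash
python3 -c "
from plant import robot
print(robot.close_job())"
```

```text
the job is handed in; nothing more can be done
None
```

The bar, T and L stamps are each pressed into their own cutouts, within about 0.5 mm of flush and level by depth camera; they were released and the job was handed in at about 25 s of the 67 s limit.

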